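Pack a gift crate, heavy at the bottom

ROBOT

A 6-joint arm with a two-finger parallel gripper is mounted at the origin on the work surface. World frame = base frame: x ahead of the robot, y to its left, z up, the work surface at z = 0. Lengths are in mm, angles in rad, forces in N, time in s.
With the tool pointing down it reaches from about 275 to 750 mm from the base axis. Payload 10.2 kg.
Tool frame: the origin (TCP) lies between the finger pads; the fingertips stand 8 mm ahead of it and the grasp point (between the pads) lies 11 mm behind it; z points along the fingers, x is the direction in which the jaws open and shut, and the axes are right-handed (so a half turn about z gives the same grasp; the last joint's range is limited). The gripper opens to 85 mm and grips with 20 to 120 N. Pads are 22 mm wide; open, the fingers measure 114 mm over their backs; the gripper's body (76 mm by 85 mm) begins 54 mm behind the grasp point. The pads swing forward as they close: fully open they stand 13 mm farther back than shut.
Start: joints at [-1.513, 0.313, 1.498, -0, 1.331, -0.223], TCP at [145.477, -504.448, 239.294] pointing down, gripper open.
Joint ranges: [-2.94, 2.94], [-0.97, 2.17], [0.19, 2.56], [-1.23, 4.37], [0.02, 3.11], [-2.88, 2.88]. Speed limits (rad/s): [2.39, 2.39, 3.01, 3.14, 3.14, 3.14].

INTERFACE

Orientations are given as a unit quaternion [w, x, y, z].
In Python, from rig import sense, eyes, ctrl gives the robot as it stands.
- The arm moves only by the tool move_arm, never from a script. Its argument "rows" is a list that holds one entry, the list of rows, each a list of 5 numbers: the shift along the tool's x, y, z in mm, then the turn about the tool's z in units of 6 degrees (1.0 is 6 degrees), then the gripper command: -1 is shut, 1 is fully open, values between are in proportion. In form: [[[dx, dy, dz, roll, jaw], ...]]. A call has 1 to 12 rows; each row is the pose to reach, as a shift and turn from the pose measured when the call began, along the tool's axes at that moment; what a row does not reach only later rows make up. A row lasts 1/8 s, in which the tool goes at most 62.5 mm and 10.7 degrees, less where a joint would pass 70% of its speed; a pose out of reach is approached as far as the arm can. A call with a gripper value outside its range is refused whole. The fingers move at their own pace and stop on an object; "squeeze" is the grip in N (left out, the last holds). Time passes only in rows, so rows that repeat a pose let the fingers close. It gives the time, the measured TCP pose, the force and the opening at its end, in the units of the state.
- sense(): the state, without advancing time (a new reading comes with each control period).
- eyes.capture(name): name is "side" or "top"; returns a dict with "color" (420x560x3 uint8, blue, green, red), "vertical_fov" (degrees; the focal length in pixels is half the picture's height over the tangent of half this angle, whatever the lens; pixels are square), "cx", "cy" (the principal point, pixels), "k1" (the pictures are not rectified: a ray, as slopes to the right and down, at radius r is drawn at 1 + k1 r^2 times it, then the intrinsics apply), "xyz" and "attitude" of the camera in the world. Camera axes: x right, y down, z forward; pixel columns grow to the right and rows downward; lengths in mm; the calibration is good to about 2 mm. A picture is of the moment at which its call begins. There is no depth.
- ctrl.finish_job(): hands the job in, once; it reports no verdict.
The state is a dict: "time_s": time; "joints": joint angles; "dq": joint speeds; "tau": joint torques, N m; "eef_pos": TCP position; "ee_rot": TCP orientation; "force": force on the tool from outside, world axes, zero at the start; "wrist_torque": the same for the moment, N m; "grip_width": opening from 0.0 (shut) to 1.0 (fully open).
Only numpy, scipy, OpenCV 4.12 (cv2) and the standard library are available. Lean on these libraries where they do the work, as an engineer would, in place of code of your own. Each camera call takes 0.05 s, during which the arm holds its last target. There are 200 camera calls.

TASK

Pack the wooden gift crate so that nothing gets crushed: first set the heavy stoneware terrine (the low loaf-shaped dish with its lid on) upright on the crate's floor and let go of it, then lay the light cracker carton (the low, lying one) flat on top of it, centred on its lid. Set both down without dropping them, and leave the tall carton, the tumbler and the round jar where they stand.

Things in the scene. Friction and masses are not known exactly. Their poses are not given: they have to be found in the camera images.
- crate_in (a point): Centre of the inner floor of the open-topped slatted wooden gift crate, which is fixed to the table. Sizes in mm: outside 240 (x) x 200 (y) x 90 high, walls and floor 10 thick: inside 220 x 180 and 80 deep, so the inner floor is 10 above the table and the rim 90 above it. x runs along the crate's longer sides, z up.
- terrine_center (a point): Centre (half-way up) of the terrine: a blue-glazed stoneware loaf dish, loose, with its flat lid on (lid fixed to it; a clay-brown seam below the lid and a clay-brown panel on top, flush), 0.5 to 0.8 kg. Sizes in mm: 136 long (x) x 56 wide (y) x 60 high (z up), flat sides and flat top, plus a small lug 12 long at each end (160 over the lugs). Stands on the table beside the crate; its long axis is within 40 degrees of the world x axis. Grip it across its 56 mm width.
- carton_center (a point): Centre (half-way up) of the cracker carton: a plain brown card box with a pale paper band round its middle, rigid, loose, about 0.1 kg, lying flat. Sizes in mm: 125 long (x) x 52 wide (y) x 46 high (z up). Lies on the table on the other side of the crate from the terrine (either may be on the left); its long axis is within 40 degrees of the world x axis. Grip it across its 52 mm width.
- tall_carton_center (a point): Bystander. Centre of a brown card carton with a pale band standing upright, 65 x 50 x 125 mm high, loose. Not to be packed.
- tumbler_center (a point): Bystander. Centre of a blue-glazed stoneware tumbler, open at the top, 76 across the rim, 90 mm high, loose. Not to be packed.
- jar_center (a point): Bystander. Centre of a round amber glass jar with a metal cap, 68 across, 85 mm high, loose. Not to be packed.

How it is judged (in metres and radians):
On the way:
1. the terrine stands upright on the crate's floor, let go, before the carton is in the crate (horizontal distance between terrine_center and crate_in below 0.085 m and z of terrine_center in the frame of crate_in below 0.04 m and angle between terrine_center's own z axis and vertical below 0.17 rad and contact force between the fingers and terrine below 0.3 N and linear speed of terrine below 0.03 m/s and (horizontal distance between carton_center and crate_in above 0.16 m or z of carton_center in the frame of terrine_center above 0.07 m)), for 0.2 s.
At the end, for the whole second after the job is handed in: The terrine stands upright (within 10 degrees) on the crate's floor, the carton lies flat (within 10 degrees) on its lid with its centre within 30 mm horizontally of the terrine's centre, and both are at rest (horizontal distance between terrine_center and crate_in below 0.085 m and z of terrine_center in the frame of crate_in below 0.04 m and angle between terrine_center's own z axis and vertical below 0.17 rad and horizontal distance between carton_center and terrine_center below 0.03 m and z of carton_center in the frame of terrine_center between 0.045 and 0.061 m and angle between the z axis of carton_center and the z axis of crate_in, either way round below 0.17 rad and contact force between carton and terrine above 0.2 N and linear speed of each of terrine, carton below 0.03 m/s); the robot touches nothing.
It fails at once if the tall carton, the tumbler or the jar is moved by more than 30 mm (distance of any of tall_carton_center, tumbler_center, jar_center from where it was at the start of the episode above 0.03 m).
It fails at once if the terrine is dropped into the crate (moves faster than 0.7 m/s in it, a fall of more than about 25 mm) (horizontal distance between terrine_center and crate_in below 0.11 m and z of terrine_center in the frame of crate_in below 0.1 m and linear speed of terrine above 0.7 m/s).
It fails at once if the carton is dropped into the crate (moves faster than 0.7 m/s in it, a fall of more than about 25 mm) (horizontal distance between carton_center and crate_in below 0.11 m and z of carton_center in the frame of crate_in below 0.125 m and linear speed of carton above 0.7 m/s).
It also fails if it takes over 61 s, if anything falls off the work surface, if the arm or the gripper's body presses on something with over 40 N, if the wrist force passes 120 N, or if a joint passes its speed limit or range.

## Working session

There is one attempt and no reset: what is moved stays moved. The work goes in short steps, Python scripts to look and compute and a tool call to move; the robot and the scene stay as the last step left them, time stands still between calls to the robot, and variables do not carry over. Pictures are saved under pics/ and viewed, about 8 in all and at most 12, crops included, and the job is handed in when it is done.

Besides the shell and the picture viewer there is one more tool, called by a JSON object that holds its "fn" and its "kwargs". move_arm: Moves the arm, as the interface text tells. Its arguments: {"type":"object","properties":{"rows":{"type":"array","items":{"type":"array","items":{"type":"array","items":{"type":"number"}}}},"squeeze":{"type":"number"}},"required":["rows"]}

```bash
mkdir -p pics; ls; python3 - <<'E'
from rig import sense, eyes, ctrl
import cv2
s=sense(); print({k:s[k] for k in("time_s","eef_pos","ee_rot","force","grip_width")})
for n in("side","top"):
    c=eyes.capture(n); cv2.imwrite(f"pics/{n}0.png",c["color"])
    print(n,{k:v for k,v in c.items() if k!="color"})
E
```

```text
pics
{'time_s': 0.0, 'eef_pos': array([ 145.45963074, -504.18470797,  238.73865933]), 'ee_rot': array([-4.90467253e-04,  7.99096393e-01, -6.01202573e-01, -4.25195061e-04]), 'force': array([-0.67211595,  0.23498605,  0.48549476]), 'grip_width': 0.9989031516926286}
side {'vertical_fov': 44.25700238075704, 'cx': 280.9208382748555, 'cy': 208.8092668826267, 'k1': -0.12328094353113912, 'xyz': array([ 284.66814478, 1043.25793643,  971.8008472 ]), 'attitude': array([ 0.0588866 , -0.13578713,  0.90422852, -0.40058084])}
top {'vertical_fov': 44.15670324242983, 'cx': 277.93028894729923, 'cy': 211.19693289481484, 'k1': -0.04605834326438636, 'xyz': array([ 470.30509548,  109.63152035, 1688.29414028]), 'attitude': array([ 0.01458906, -0.70018796,  0.71326968, -0.02775509])}
```

View pics/side0.png

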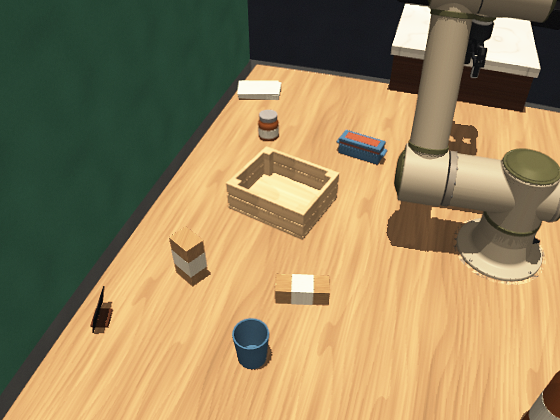

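View pics/top0.png

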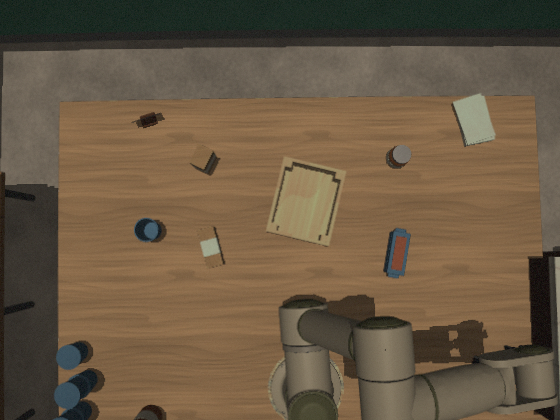

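Side view: terrine at about (361,147) with a red panel, crate around (283,190), lying carton at (302,290), tumbler (252,343), tall carton (188,256), jar (268,126). Top view: terrine (398,253), crate (307,201), carton (210,247). I'll make one enlarged composite with the mask results.

```bash
cat > h.py <<'E'
import numpy as np, cv2
from scipy.spatial.transform import Rotation as R
def rot(q): return R.from_quat(np.array(q)[[1,2,3,0]]).as_matrix()
def K(c):
    f=c["color"].shape[0]/2/np.tan(np.radians(c["vertical_fov"]/2))
    return np.array([[f,0,c["cx"]],[0,f,c["cy"]],[0,0,1]]), np.array([c["k1"],0,0,0,0.])
def ray(c,p):
    k,d=K(c); u=cv2.undistortPointsIter(np.array(p,float).reshape(-1,1,2),k,d,None,None,(3,50,1e-9))[:,0]
    return np.c_[u,np.ones(len(u))]@rot(c["attitude"]).T
def plane(c,p,z):
    r=ray(c,p); o=np.array(c["xyz"]); return o+r*((z-o[2])/r[:,2])[:,None]
def tri(c1,p1,c2,p2):
    out=[]
    for a,b in zip(ray(c1,p1),ray(c2,p2)):
        o1,o2=np.array(c1["xyz"]),np.array(c2["xyz"])
        s=np.linalg.lstsq(np.c_[a,-b],o2-o1,rcond=None)[0]
        P,Q=o1+s[0]*a,o2+s[1]*b; out.append(np.r_[(P+Q)/2,np.linalg.norm(P-Q)])
    return np.array(out)
def proj(c,X):
    k,d=K(c); M=rot(c["attitude"]).T
    return cv2.projectPoints(np.array(X,float).reshape(-1,1,3),cv2.Rodrigues(M)[0],-M@np.array(c["xyz"]),k,d)[0][:,0]
def mask(c,lo,hi,box):
    h=cv2.cvtColor(c["color"],cv2.COLOR_BGR2HSV); m=cv2.inRange(h,np.array(lo),np.array(hi))
    x0,y0,x1,y1=box; z=np.zeros_like(m); z[y0:y1,x0:x1]=m[y0:y1,x0:x1]
    n,l,st,ce=cv2.connectedComponentsWithStats(z); i=1+np.argmax(st[1:,4]); return (l==i).astype(np.uint8),st[i],ce[i]
E
python3 - <<'E'
from h import *; from rig import eyes
S,T=eyes.capture("side"),eyes.capture("top")
np.set_printoptions(precision=1,suppress=True)
red=([0,120,60],[12,255,255])
ms,_,cs=mask(S,*red,(330,120,395,170)); mt,st,ct=mask(T,*red,(380,225,415,280))
print("panel",cs,ct,st,tri(S,[cs],T,[ct]))
def ang(m,c,z):
    r=cv2.minAreaRect(np.argwhere(m)[:,::-1].astype(np.float32)); b=cv2.boxPoints(r); return r,plane(c,b,z)
for m,c in((ms,S),(mt,T)):print(*ang(m,c,60))
crops=[(S,(325,120,395,170)),(S,(220,142,345,242)),(S,(268,262,338,317)),(T,(375,222,425,282)),(T,(260,150,350,250)),(T,(190,220,240,275))]
tiles=[]
for c,(x0,y0,x1,y1) in crops:
    k=min(266/(x1-x0),290/(y1-y0)); im=cv2.resize(c["color"][y0:y1,x0:x1],None,fx=k,fy=k,interpolation=cv2.INTER_CUBIC)
    for x in range(x0-x0%10+10,x1,10): cv2.line(im,(int((x-x0)*k),0),(int((x-x0)*k),4 if x%50 else 12),(0,255,255),1)
    for y in range(y0-y0%10+10,y1,10): cv2.line(im,(0,int((y-y0)*k)),(4 if y%50 else 12,int((y-y0)*k)),(0,255,255),1)
    t=np.zeros((295,266,3),np.uint8); t[:im.shape[0],:im.shape[1]]=im[:295,:266]; tiles.append(t)
cv2.imwrite("pics/comp.png",np.vstack([np.hstack(tiles[:3]),np.hstack(tiles[3:])]))
E
```

```text
panel [362.5 138.9] [398.6 252.9] [392 236  15  34 333] [[ 428.8 -299.7   61.6    0.2]]
((362.38677978515625, 138.89622497558594), (33.65333557128906, 5.906504154205322), 15.945395469665527) [[ 482.  -295.2   60. ]
 [ 483.5 -328.1   60. ]
 [ 377.1 -308.4   60. ]
 [ 377.2 -276.5   60. ]]
((398.52703857421875, 252.8378448486328), (10.192737579345703, 32.715396881103516), 9.462322235107422) [[ 381.5 -274.    60. ]
 [ 482.8 -294.2   60. ]
 [ 476.9 -326.2   60. ]
 [ 375.6 -305.8   60. ]]
```

View pics/comp.png

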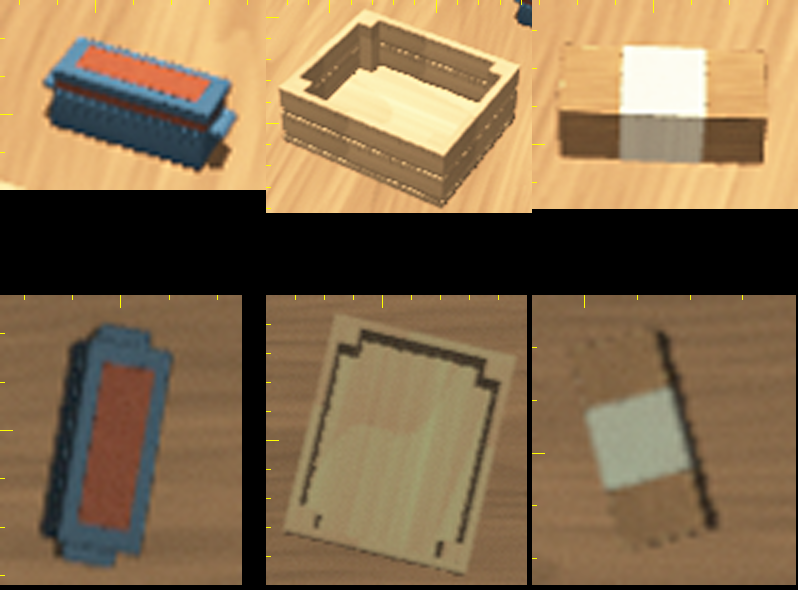

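```bash
python3 - <<'E'
from h import *; from rig import eyes
S,T=eyes.capture("side"),eyes.capture("top")
np.set_printoptions(precision=1,suppress=True)
s=[(226.1,185.2),(267.9,146.7),(339.4,173),(304.1,214.8)]; t=[(283.8,156.6),(346.6,171),(329.3,246.6),(266.2,231)]
X=tri(S,s,T,t); print(X, X.mean(0)); 
for c,p in((S,s),(T,t)):
    P=plane(c,p,90); d=P[0]+P[1]-P[2]-P[3]; print("crate",P.mean(0),np.degrees(np.arctan2(d[1],d[0])),np.linalg.norm(d)/2)
ms,a,cs=mask(S,[0,0,205],[179,60,255],(268,262,338,317)); mt,b,ct=mask(T,[0,0,120],[179,60,255],(190,220,240,275))
print(a,b,"band",tri(S,[cs],T,[ct]),plane(T,[ct],46),plane(S,[cs],46))
for m,c in((ms,S),(mt,T)):
    B=cv2.boxPoints(cv2.minAreaRect(np.argwhere(m)[:,::-1].astype(np.float32)));print(plane(c,B,46))
# carton top corners in side tile, scale 3.8 offset (532,0), in top tile scale 5.27 offset(532,295)
sc=[(268+(x-532)/3.8,262+y/3.8) for x,y in((563,44),(770,48),(766,118),(558,112))]; print("carton side",plane(S,sc,46))
for n,p in(("tall",(209,150)),("tumbler",(148,230)),("jar",(401,155))):print(n,plane(T,[p],88))
E
```

```text
[[ 738.3   57.4   81.3    2.1]
 [ 686.3 -138.6   86.5    3.5]
 [ 455.   -77.6   87.6    3. ]
 [ 505.4  116.3   88.3    0. ]] [596.3 -10.6  86.    2.2]
crate [594.7  -5.8  90. ] -13.62095721697245 235.0896421196922
crate [595.6 -10.4  90. ] -14.352188322721874 239.8075419650807
[291 274  23  19 395] [200 238  20  19 262] band [[459.3 296.2  45.9   0. ]] [[459.3 296.2  46. ]] [[459.3 296.3  46. ]]
[[478.7 326.9  46. ]
 [490.8 275.5  46. ]
 [439.6 264.6  46. ]
 [429.1 316.3  46. ]]
[[476.3 328.   46. ]
 [489.8 277.3  46. ]
 [442.  264.3  46. ]
 [428.6 314.9  46. ]]
carton side [[525.7 287.   46. ]
 [402.5 252.7  46. ]
 [392.4 306.9  46. ]
 [512.5 338.9  46. ]]
tall [[760.9 290.1  88. ]]
tumbler [[515.1 480.9  88. ]]
jar [[ 735.9 -311.    88. ]]
```

```bash
cat > go.py <<'E'
import sys,numpy as np; from h import rot; from rig import sense
# usage: go.py x y z yaw(of tool x, deg) -> shift in tool axes, roll units
x,y,z,w=map(float,sys.argv[1:5]); s=sense(); M=rot(s["ee_rot"]); now=np.degrees(np.arctan2(M[1,0],M[0,0]))
print("t",s["time_s"],"pos",np.round(s["eef_pos"],1),"yaw",round(now,1),"tilt",np.round(M[:2,2],4),"F",np.round(s["force"],1),"grip",round(s["grip_width"],3),"j",np.round(s["joints"],2))
print("shift",np.round(M.T@(np.array([x,y,z])-s["eef_pos"]),1),"roll",round(-(w-now)/6,2))
E
python3 go.py 428.8 -299.7 160 -101
```

```text
t 0.3 pos [ 145.5 -504.4  239.1] yaw -73.9 tilt [-0.      0.0003] F [-0.4  0.  -0.6] grip 1.003 j [-1.51  0.31  1.5   0.    1.33 -0.22]
shift [-118.1 -328.9   79.2] roll 4.51
```

{"fn": "move_arm", "kwargs": {"rows": [[[-20,-55,10,0.8,1],[-40,-110,20,1.6,1],[-60,-165,35,2.4,1],[-80,-220,50,3.2,1],[-100,-275,65,4,1],[-112,-310,75,4.5,1],[-118,-329,79,4.5,1],[-118,-329,79,4.5,1],[-118,-329,79,4.5,1]]], "squeeze": 70}}

```text
time_s: 1.42
eef_pos: [428.4, -300.3, 160.4]
ee_rot: [0.0, -0.637, 0.771, 0.0]
force: [-0.7, -0.4, 0.7]
grip_width: 0.993
```

```bash
python3 go.py 428.8 -299.7 24 -101; python3 - <<'E'
from h import *; from rig import eyes
S,T=eyes.capture("side"),eyes.capture("top")
cv2.imwrite("pics/a.png",np.hstack([cv2.resize(c["color"][y:y+110,x:x+110],(390,390)) for c,x,y in((S,305,80),(T,345,200))]))
E
```

```text
t 1.425 pos [ 428.4 -300.3  160.4] yaw -100.9 tilt [-0.      0.0002] F [-0.7 -0.4  0.7] grip 0.993 j [-0.84  0.38  1.61  0.    1.14  0.93]
shift [ -0.6  -0.3 136.4] roll 0.01
```

View pics/a.png

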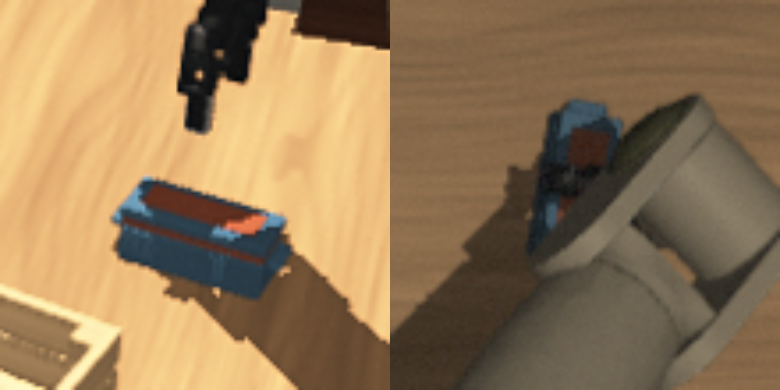

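The jaws straddle the terrine's middle, centred between its ends. Descending.

{"fn": "move_arm", "kwargs": {"rows": [[[0,0,40,0,1],[0,0,75,0,1],[0,0,100,0,1],[0,0,120,0,1],[0,0,130,0,1],[0,0,136,0,1],[0,0,136,0,1],[0,0,136,0,1]]]}}

```text
time_s: 2.52
eef_pos: [428.6, -300.8, 25.1]
ee_rot: [0.0, -0.636, 0.772, -0.001]
force: [-0.0, -0.0, -0.9]
grip_width: 1.006
```

{"fn": "move_arm", "kwargs": {"rows": [[[0,0,0,0,-1],[0,0,0,0,-1],[0,0,0,0,-1],[0,0,0,0,-1],[0,0,0,0,-1],[0,0,0,0,-1],[0,0,0,0,-1],[0,0,0,0,-1]]]}}

```text
time_s: 3.52
eef_pos: [428.9, -300.7, 25.7]
ee_rot: [0.0, -0.636, 0.772, -0.001]
force: [0.5, 3.0, 5.3]
grip_width: 0.651
```

{"fn": "move_arm", "kwargs": {"rows": [[[0,0,-10,0,-1],[0,0,-30,0,-1],[0,0,-60,0,-1],[0,0,-90,0,-1],[0,0,-120,0,-1],[0,0,-140,0,-1],[0,0,-140,0,-1],[0,0,-140,0,-1]]]}}

```text
time_s: 4.53
eef_pos: [428.1, -300.0, 164.5]
ee_rot: [0.0, -0.636, 0.772, 0.0]
force: [-0.3, -0.3, -7.4]
grip_width: 0.647
```

```bash
python3 go.py 595.5 -9 165 -104.2
```

```text
t 4.525 pos [ 428.1 -300.   164.5] yaw -101.0 tilt [-0.      0.0008] F [-0.3 -0.3 -7.4] grip 0.647 j [-0.84  0.38  1.61  0.    1.15  0.93]
shift [-3.176e+02 -1.089e+02 -3.000e-01] roll 0.54
```

{"fn": "move_arm", "kwargs": {"rows": [[[-25,-8,0,0,-1],[-65,-22,0,0.1,-1],[-110,-38,0,0.2,-1],[-155,-53,0,0.3,-1],[-200,-69,0,0.4,-1],[-245,-84,0,0.5,-1],[-285,-98,0,0.54,-1],[-308,-106,0,0.54,-1],[-318,-109,0,0.54,-1],[-318,-109,0,0.54,-1],[-318,-109,0,0.54,-1]]]}}

```text
time_s: 5.9
eef_pos: [595.3, -9.5, 164.4]
ee_rot: [-0.0, -0.614, 0.79, 0.0]
force: [0.2, -0.7, -6.4]
grip_width: 0.647
```

```bash
python3 go.py 595.5 -9 36 -104.2; python3 - <<'E'
from h import *; from rig import eyes
S,T=eyes.capture("side"),eyes.capture("top")
cv2.imwrite("pics/b.png",np.hstack([cv2.resize(c["color"][y:y+130,x:x+130],(390,390)) for c,x,y in((S,220,120),(T,240,140))]))
E
```

```text
t 5.9 pos [595.3  -9.5 164.4] yaw -104.3 tilt [-0.0008  0.0006] F [ 0.2 -0.7 -6.4] grip 0.647 j [-0.21  0.53  1.38  0.    1.23  1.61]
shift [ -0.5  -0.2 128.4] roll -0.01
```

View pics/b.png

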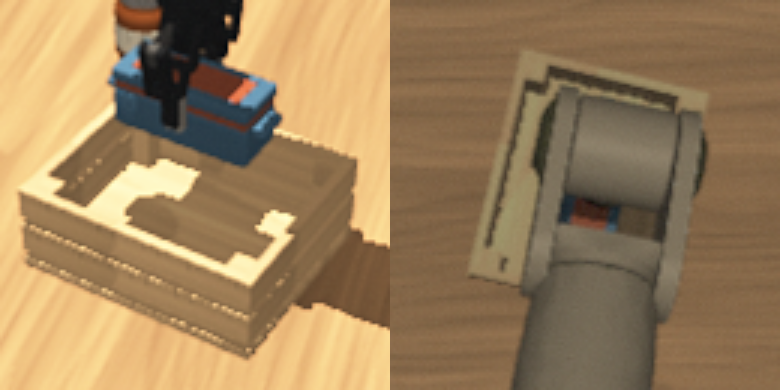

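Terrine level over the crate, aligned with it. Lowering to just above the floor, then creeping.

{"fn": "move_arm", "kwargs": {"rows": [[[0,0,15,0,-1],[0,0,40,0,-1],[0,0,65,0,-1],[0,0,88,0,-1],[0,0,105,0,-1],[0,0,115,0,-1],[0,0,121,0,-1],[0,0,123,0,-1],[0,0,123,0,-1]]]}}

```text
time_s: 7.12
eef_pos: [595.6, -9.4, 42.1]
ee_rot: [0.0, -0.614, 0.79, 0.0]
force: [-0.1, -0.0, -7.5]
grip_width: 0.645
```

{"fn": "move_arm", "kwargs": {"rows": [[[0,0,1,0,-1],[0,0,2,0,-1],[0,0,3,0,-1],[0,0,4,0,-1],[0,0,4,0,-1]]]}}

```text
time_s: 7.75
eef_pos: [595.6, -9.4, 38.0]
ee_rot: [0.0, -0.614, 0.79, 0.0]
force: [-0.1, -0.8, -7.5]
grip_width: 0.649
```

{"fn": "move_arm", "kwargs": {"rows": [[[0,0,1,0,-1],[0,0,2,0,-1],[0,0,3,0,-1],[0,0,3,0,-1]]]}}

```text
time_s: 8.25
eef_pos: [595.5, -9.4, 35.7]
ee_rot: [0.0, -0.614, 0.79, 0.0]
force: [-5.0, 1.1, 1.8]
grip_width: 0.643
```

Floor contact felt (the weight is off the wrist). Releasing slowly and rising.

{"fn": "move_arm", "kwargs": {"rows": [[[0,0,0,0,0.4],[0,0,0,0,0.5],[0,0,0,0,0.7],[0,0,0,0,1],[0,0,0,0,1],[0,0,0,0,1],[0,0,0,0,1]]]}}

```text
time_s: 9.12
eef_pos: [595.5, -9.4, 35.7]
ee_rot: [0.0, -0.614, 0.79, 0.0]
force: [-0.3, -0.2, -0.0]
grip_width: 0.999
```

{"fn": "move_arm", "kwargs": {"rows": [[[0,0,-8,0,1],[0,0,-30,0,1],[0,0,-60,0,1],[0,0,-95,0,1],[0,0,-130,0,1],[0,0,-150,0,1],[0,0,-150,0,1]]]}}

```text
time_s: 10.0
eef_pos: [596.1, -9.5, 187.5]
ee_rot: [0.001, -0.614, 0.789, -0.001]
force: [-0.0, -0.4, -0.9]
grip_width: 0.998
```

```bash
python3 go.py 459.3 296.2 185 -75
```

```text
t 10.0 pos [596.1  -9.5 187.5] yaw -104.3 tilt [ 0.0037 -0.0004] F [-0.  -0.4 -0.9] grip 0.998 j [-0.21  0.51  1.35  0.    1.28  1.61]
shift [-262.6  207.9    1.9] roll -4.88
```

{"fn": "move_arm", "kwargs": {"rows": [[[-25,20,0,-0.4,1],[-65,50,0,-1.1,1],[-105,82,0,-1.9,1],[-145,114,0,-2.7,1],[-185,146,0,-3.5,1],[-225,178,0,-4.3,1],[-250,198,2,-4.88,1],[-263,208,2,-4.88,1],[-263,208,2,-4.88,1],[-263,208,2,-4.88,1]]]}}

```text
time_s: 11.25
eef_pos: [459.9, 295.7, 184.7]
ee_rot: [-0.001, 0.793, -0.609, 0.002]
force: [-0.0, 0.1, -0.0]
grip_width: 1.004
```

```bash
python3 go.py 459.3 296.2 17 -75; python3 - <<'E'
from h import *; from rig import eyes
np.set_printoptions(precision=1,suppress=True)
S,T=eyes.capture("side"),eyes.capture("top")
red=([0,120,60],[12,255,255])
ms,a,cs=mask(S,*red,(230,145,340,235)); mt,st,ct=mask(T,*red,(265,155,345,245))
print(a,st,"panel",tri(S,[cs],T,[ct]))
B=cv2.boxPoints(cv2.minAreaRect(np.argwhere(mt)[:,::-1].astype(np.float32)));print(plane(T,B,70))
im=np.hstack([cv2.resize(c["color"][y:y+180,x:x+130],(390,540)) for c,x,y in((S,225,145),(T,200,120))])
cv2.imwrite("pics/c.png",im)
E
```

```text
t 11.25 pos [459.9 295.7 184.7] yaw -75.1 tilt [ 0.0035 -0.0007] F [-0.   0.1 -0. ] grip 1.004 j [ 0.36  0.41  1.51 -0.    1.22  1.67]
shift [ -0.9   1.  167.7] roll -0.02
[266 174  22  15 169] [298 185  17  34 323] panel [[604.1  -7.4  77.7  18.5]]
[[549.4  17.6  70. ]
 [649.6  -8.2  70. ]
 [641.9 -38.4  70. ]
 [541.8 -12.4  70. ]]
```

View pics/c.png

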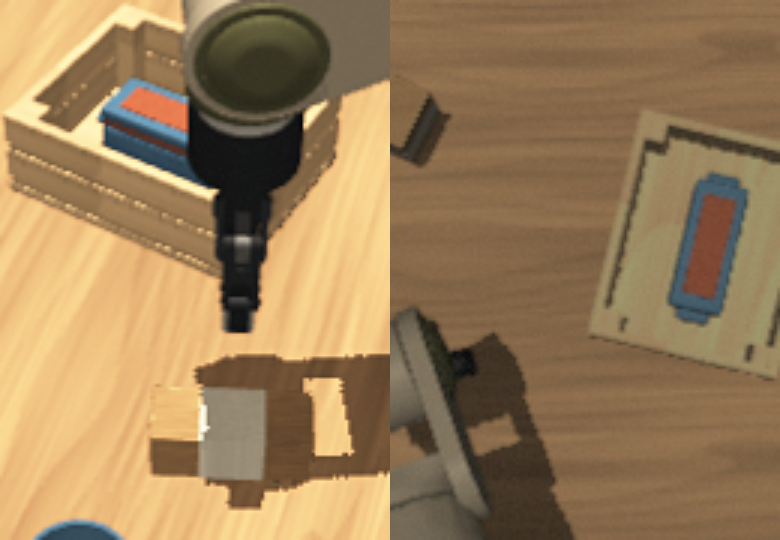

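Terrine stands in the crate centred at (595.7, −10.4), yaw −14.5°. The gripper is over the carton band; descending.

{"fn": "move_arm", "kwargs": {"rows": [[[0,0,40,0,1],[-1,1,85,0,1],[-1,1,120,0,1],[-1,1,145,0,1],[-1,1,160,0,1],[-1,1,167,0,1],[-1,1,167,0,1],[-1,1,167,0,1]]], "squeeze": 30}}

```text
time_s: 12.35
eef_pos: [459.8, 296.4, 18.6]
ee_rot: [-0.002, 0.793, -0.609, 0.002]
force: [0.3, 0.7, 0.0]
grip_width: 1.0
```

{"fn": "move_arm", "kwargs": {"rows": [[[0,0,0,0,-1],[0,0,0,0,-1],[0,0,0,0,-1],[0,0,0,0,-1],[0,0,0,0,-1],[0,0,0,0,-1],[0,0,0,0,-1],[0,0,0,0,-1]]]}}

```text
time_s: 13.35
eef_pos: [460.1, 296.7, 19.2]
ee_rot: [-0.002, 0.793, -0.609, 0.002]
force: [-1.0, 0.5, 6.1]
grip_width: 0.606
```

{"fn": "move_arm", "kwargs": {"rows": [[[0,0,-10,0,-1],[0,0,-35,0,-1],[0,0,-70,0,-1],[0,0,-110,0,-1],[0,0,-145,0,-1],[0,0,-165,0,-1],[0,0,-170,0,-1],[0,0,-170,0,-1]]]}}

```text
time_s: 14.35
eef_pos: [458.8, 296.4, 188.7]
ee_rot: [-0.002, 0.793, -0.609, 0.002]
force: [-0.6, 0.1, -0.9]
grip_width: 0.607
```

```bash
python3 go.py 595.7 -10.4 189 -104.5;  python3 - <<'E'
from h import *; from rig import eyes
S,T=eyes.capture("side"),eyes.capture("top")
im=np.hstack([cv2.resize(c["color"][y:y+180,x:x+130],(390,540)) for c,x,y in((S,225,165),(T,160,160))])
cv2.imwrite("pics/d.png",im)
E
```

```text
t 14.35 pos [458.8 296.4 188.7] yaw -75.1 tilt [0.0053 0.0001] F [-0.6  0.1 -0.9] grip 0.607 j [ 0.36  0.4   1.51 -0.    1.23  1.67]
shift [331.7 -53.4   0.4] roll 4.9
```

View pics/d.png

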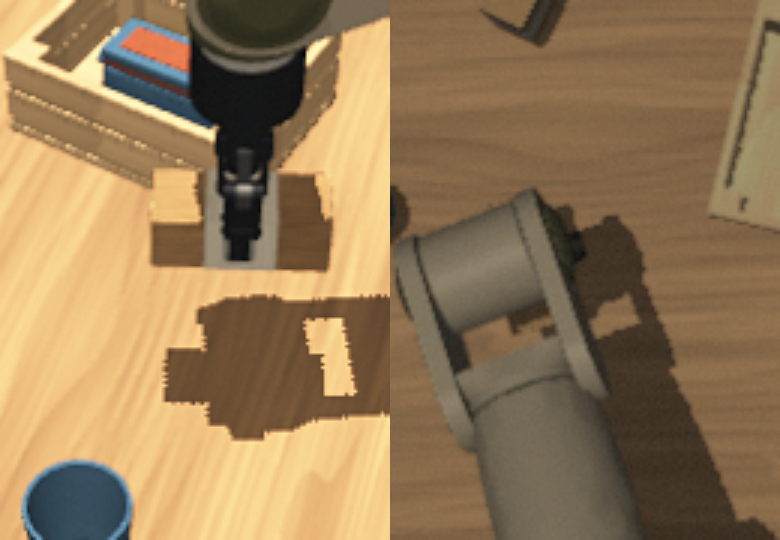

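The carton is held level, with the jaws on its band. Carrying it to over the terrine.

{"fn": "move_arm", "kwargs": {"rows": [[[25,-4,0,0.3,-1],[65,-10,0,0.9,-1],[110,-18,0,1.6,-1],[155,-25,0,2.3,-1],[200,-32,0,3,-1],[245,-40,0,3.7,-1],[285,-46,0,4.4,-1],[315,-51,0,4.9,-1],[332,-53,0,4.9,-1],[332,-53,0,4.9,-1],[332,-53,0,4.9,-1]]]}}

```text
time_s: 15.82
eef_pos: [594.8, -9.8, 188.6]
ee_rot: [0.002, -0.613, 0.79, -0.001]
force: [0.5, 0.8, -0.4]
grip_width: 0.604
```

```bash
python3 go.py 595.7 -10.4 89.2 -104.5
```

```text
t 15.825 pos [594.8  -9.8 188.6] yaw -104.4 tilt [0.0037 0.0002] F [ 0.5  0.8 -0.4] grip 0.604 j [-0.21  0.5   1.35  0.    1.28  1.61]
shift [ 0.5 -0.6 99.4] roll 0.01
```

{"fn": "move_arm", "kwargs": {"rows": [[[0,0,15,0,-1],[0,-1,40,0,-1],[0,-1,62,0,-1],[0,-1,80,0,-1],[0,-1,90,0,-1],[0,-1,95,0,-1],[0,-1,95,0,-1],[0,-1,95,0,-1]]]}}

```text
time_s: 16.82
eef_pos: [596.4, -10.0, 94.2]
ee_rot: [0.002, -0.613, 0.79, -0.001]
force: [-0.1, 0.4, -1.0]
grip_width: 0.601
```

{"fn": "move_arm", "kwargs": {"rows": [[[0,0,1,0,-1],[0,0,2,0,-1],[0,0,3,0,-1],[0,0,3,0,-1]]]}}

```text
time_s: 17.32
eef_pos: [596.4, -10.0, 91.1]
ee_rot: [0.002, -0.613, 0.79, -0.001]
force: [0.8, -0.2, -0.9]
grip_width: 0.604
```

{"fn": "move_arm", "kwargs": {"rows": [[[0,0,1,0,-1],[0,0,2,0,-1],[0,0,2,0,-1]]]}}

```text
time_s: 17.7
eef_pos: [596.4, -10.0, 89.2]
ee_rot: [0.002, -0.613, 0.79, -0.001]
force: [-1.3, 0.4, 1.4]
grip_width: 0.601
```

Contact felt at the expected height. Releasing and rising.

{"fn": "move_arm", "kwargs": {"rows": [[[0,0,0,0,0.3],[0,0,0,0,0.4],[0,0,0,0,0.6],[0,0,0,0,1],[0,0,0,0,1],[0,0,0,0,1],[0,0,0,0,1]]]}}

```text
time_s: 18.58
eef_pos: [596.4, -10.0, 89.2]
ee_rot: [0.002, -0.613, 0.79, -0.001]
force: [0.1, 0.5, 0.1]
grip_width: 1.0
```

{"fn": "move_arm", "kwargs": {"rows": [[[0,0,-8,0,1],[0,0,-30,0,1],[0,0,-60,0,1],[0,0,-95,0,1],[0,0,-120,0,1],[0,60,-130,0,1],[0,120,-130,0,1],[0,180,-130,0,1],[0,180,-130,0,1],[0,180,-130,0,1]]]}}

```text
time_s: 19.82
eef_pos: [422.2, 34.6, 219.3]
ee_rot: [0.003, -0.613, 0.79, -0.002]
force: [1.4, -0.4, -0.1]
grip_width: 0.997
```

```bash
python3 go.py 400 0 200 -104;  python3 - <<'E'
from h import *; from rig import eyes
np.set_printoptions(precision=1,suppress=True)
S,T=eyes.capture("side"),eyes.capture("top")
ms,a,cs=mask(S,[0,0,205],[179,60,255],(230,130,340,235)); mt,b,ct=mask(T,[0,0,120],[179,60,255],(265,155,345,245))
print(a,b,"band top",tri(S,[cs],T,[ct]),plane(T,[ct],116))
im=np.hstack([cv2.resize(c["color"][y:y+180,x:x+130],(390,540)) for c,x,y in((S,225,100),(T,250,130))])
cv2.imwrite("pics/e.png",im)
E
```

```text
t 19.825 pos [422.2  34.6 219.3] yaw -104.4 tilt [ 0.0068 -0.0005] F [ 1.4 -0.4 -0.1] grip 0.997 j [-0.2   0.1   1.81  0.    1.22  1.63]
shift [39.1 13.  19.2] roll -0.07
[272 162  25  16 233] [298 191  20  20 284] band top [[596.5 -10.3 116.5   1. ]] [[596.1 -10.4 116. ]]
```

View pics/e.png

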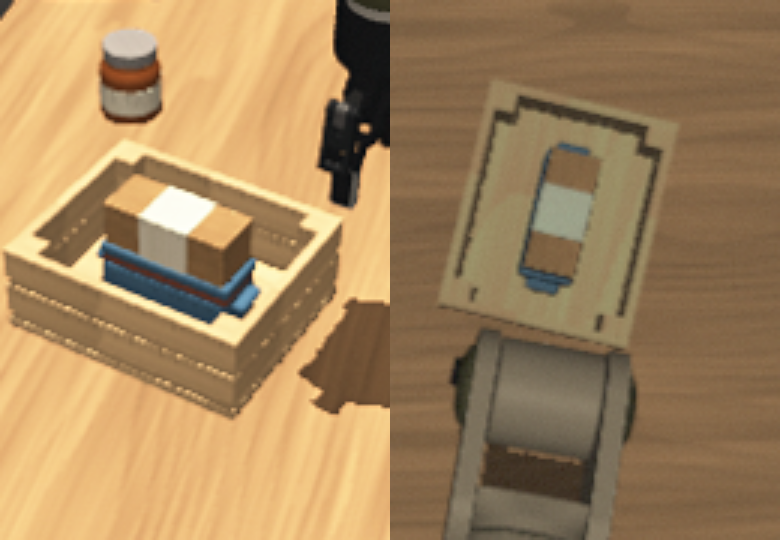

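The carton lies flat on the terrine lid, with the gripper well clear of both. Handing in.

```bash
python3 -c "
from rig import ctrl; print(ctrl.finish_job())"
```

```text
the job is handed in; nothing more can be done
None
```

The crate is packed and the job is handed in. The terrine stands on the crate floor, and the carton lies flat on its lid. I handed in at about 20 s of the 61 s allowed, and no verdict was reported.

- **Terrine:** I let go of it once I felt it touch the floor. The top camera then put its centre at (595.7, −10.4) mm, about 1 mm from my estimate of the crate's centre. The side camera's view of it was partly blocked by the arm at that moment, so its two-view result (18 mm mismatch between the views) was not used.
- **Carton:** I let go of it once I felt it touch the lid. Both cameras put its top centre at (596.5, −10.3) mm, 116.5 mm high. That is about 1 mm off the terrine's centre, and 116 mm was expected.
- **Bystanders:** I never went near the tall carton, the tumbler or the jar. I did not measure their final positions.
- **Crate position:** the two views disagreed by 2–3 mm on the crate's rim corners. This was small against the tolerances.

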